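Nip a circuit board in the board holder

ROBOT

A 6-joint arm with a two-finger parallel gripper is mounted at the origin on a cart in front of the work surface, level with it; the furniture and walls round the work are solid. World frame = base frame: x ahead of the robot, y to its left, z up, the work surface at z = 0. Lengths are in mm, angles in rad, forces in N, time in s.
With the tool pointing down it reaches from about 300 to 775 mm from the base axis. Payload 14.6 kg.
Tool frame: the origin (TCP) lies at the centre of the arm's flange, where the gripper is bolted on; the fingertips stand 199 mm ahead of it and the grasp point (between the pads) lies 180 mm ahead of it; z points along the fingers, y is the line along which they close (so a half turn about z gives the same grasp; the last joint's range is limited). The gripper opens to 94 mm and grips with 3 to 60 N. Pads are 16 mm wide; open, the fingers measure 119 mm over their backs; the gripper's body (75 mm by 177 mm) begins 78 mm behind the grasp point.
Start: joints at [1.177, 0.3, 1.521, -0, 1.321, -0.067], TCP at [176.555, 520.883, 404.646] pointing down, gripper open.
Joint ranges: [-3.03, 3.03], [-0.79, 2.21], [0.23, 2.52], [-1.04, 4.18], [0, 3.07], [-2.55, 2.55]. Speed limits (rad/s): [2.22, 2.22, 2.57, 3.14, 3.14, 3.14].

INTERFACE

Orientations are given as [roll, pitch, yaw] about the fixed x, y, z axes, in that order (R = Rz(yaw) Ry(pitch) Rx(roll)).
In Python, from cell import manip, optics, workorder gives the robot as it stands.
- The arm moves only by the tool step_arm, never from a script. Its argument "increments" is a list that holds one entry, the list of rows, each a list of 7 numbers: the turn, a rotation vector about the tool's x, y, z as a fraction of full scale, then the shift along the tool's x, y, z as a fraction of full scale, then the closure, from -1 (fully open) to 1 (shut). In form: [[[wx, wy, wz, tx, ty, tz, fingers], ...]]. A call has 1 to 5 rows; each row shifts and turns the commanded pose from where the row before left it, along the tool's axes as they then stand; what a row does not reach is not made up. Full scale, the value 1, is 40 mm for a shift and 45 degrees for a turn. A row lasts 1/10 s, in which the tool goes at most 50 mm and 8.59 degrees, less where a joint would pass 70% of its speed; a pose out of reach is approached as far as the arm can. A call with a number of a shift or a turn outside -1 to 1 is refused whole. A call with a gripper value outside its range is refused whole. The fingers move at their own pace and stop on an object; "newtons" is the grip in N (left out, the last holds). Time passes only in rows, so rows that do not move let the fingers close. It gives the time, the measured TCP pose, the force, the opening and the grip force at its end, in the units of the state.
- manip.read_state(): the state, without advancing time (a new reading comes with each control period).
- optics.camera(name): name is "side" or "top"; returns a dict with "frame" (420x560x3 uint8, red, green, blue), "range_z" (420x560 float32, mm along the optical axis (not along the pixel's ray), 0 where there is no reading), "mtx" (3x3 intrinsics, pixels), "distortion" ([k1, k2, p1, p2, k3] as OpenCV has them; the pictures are not rectified), "cam_to_world" (4x4, takes a point from camera to world coordinates). Camera axes: x right, y down, z forward; pixel columns grow to the right and rows downward; lengths in mm; the calibration is good to about 2 mm. A picture is of the moment at which its call begins.
- workorder.sign_off(): hands the job in; it is judged then, once.
The state is a dict: "clock": time; "joints": joint angles; "qd": joint speeds; "effort": joint torques, N m; "eef_pos": TCP position; "eef_rot": TCP orientation; "wrist_force": force on the tool from outside, world axes, zero at the start; "moment": the same for the moment, N m; "finger_gap": finger opening in mm; "finger_force": force on a finger pad.
Only numpy, scipy, OpenCV 4.12 (cv2) and the standard library are available. Lean on these libraries where they do the work, as an engineer would, in place of code of your own. Each camera call takes 0.05 s, during which the arm holds its last target. There are 200 camera calls.

TASK

Two board holders stand on the bench, and a small circuit board lies loose between the jaws of one of them, its near end sticking out past the jaws. With the fingertips, gently push that end in until both ends of the board are level with the ends of the jaws, and then push the holder's sliding jaw up until the board is held snugly between the two jaws. Do not pinch or lift the board, leave the empty holder's jaw as it is, and do not disturb the jar, screwdriver, cutters and solder spool that stand about them; finish clear of everything.

Things in the scene. Friction and masses are not known exactly. Their poses are not given: they have to be found in the camera images.
- holder: the board holder with the board in it: blue metal, 72 (x) x 172 (y) x 40 (z) mm, fixed to the bench, yaw within 0.35 rad. Origin: centre of its underside; y runs along its length, from the black end knob (y = -86 mm; does not turn) to the fixed jaw at the +y end. Base plate 10 mm high, x -35 to 35 mm; end block at y -62 to -50 mm, 28 mm high. Above that all is free behind the sliding jaw
- fixed_jaw_face (a point): middle of the fixed jaw's gripping face on that holder (y = 67 mm in its frame), 32 mm above the bench; axes as the holder's. The fixed jaw spans x -34 to 34 mm and is 38 mm high
- rods_middle (a point): point in the middle of that holder, level with the tops of its two guide rods, 21 mm above the bench; axes as the holder's. The rods run along y at x = -22 and 22 mm, 6 mm thick, and carry the board
- holder_jaw (a joint): opening of that holder's sliding jaw (m, range 0 to 0.055): its gripping face is at y = 57 mm minus this in the holder's frame, its flat back face (push it towards +y) at y = 41 mm minus this; the clear gap between the jaws is 10 mm plus this. Starts at 0.042 to 0.055, slides with 1.5 N of friction, stays where left, reads about 0.020 with the 30 mm wide board nipped
- holder_jaw_back (a point): middle of the sliding jaw's back face on that holder, 32 mm above the bench; moves with the jaw; axes as the holder's. The face is flat, spans x -36 to 36 mm and can be pushed on at heights of 24 to 38 mm
- board_centre (a point): centre of the board's plate; axes along the board. The plate is 74 (x) x 30 (y) x 5 mm. It lies on the guide rods, centre 23.5 mm above the bench, x axis within 0.12 rad of the holder's x; at the start 9 to 13 mm too far towards the holder's -x side (nearer the robot). Level with the jaws its centre is at x = 0 of the holder; nipped, at y = 52 mm
- spare_holder: the other, empty board holder, of the same make, fixed to the bench; same frame and sizes. Leave it alone
- spare_holder_jaw_back (a point): middle of the back face of the empty holder's sliding jaw, 32 mm above the bench; it must not be moved
- flux_jar: amber screw-cap jar, 38 mm across, 33 mm high, loose; origin at the centre of its underside; leave it alone
- driver: precision screwdriver lying down, 105 mm long, 13 mm thick, loose; origin on its underside; leave it alone
- cutters: side cutters lying flat, 123 x 46 x 12 mm, loose; origin on the underside; leave them alone
- spool: spool of solder wire standing on its flange, 57 mm across, 26 mm high, loose; origin at the centre of its underside; leave it alone
- board: the circuit board: dark green circuit on an aluminium plate, with chip, coil, capacitors and a white connector on top, 12 mm high in all, about 45 g, loose; origin at the centre of its underside, 2.5 mm below board_centre, same axes
Things that resemble listed ones, but are neither listed nor needed, are in the scene too. Of the things that look like the board, the larger one is meant.

How it is judged:
By the outcome, as a careful person would: the job done as asked, in the order asked, and still so for the second after the job is handed in, with the robot touching nothing.
It also fails if it takes over 45 s, if anything falls off the work surface, if the arm or the gripper's body presses on something with over 40 N, if the wrist force passes 120 N, or if a joint passes its speed limit or range.

## Working session

There is one attempt and no reset: what is moved stays moved. The work goes in short steps, Python scripts to look and compute and a tool call to move; the robot and the scene stay as the last step left them, time stands still between calls to the robot, and variables do not carry over. Pictures are saved under pics/ and viewed, at most 10 in all, crops included, and the job is handed in when it is done.

Besides the shell and the picture viewer there is one more tool, called after ">>>" by a JSON object that holds its "op" and its "data". step_arm: Moves the arm, as the interface text tells. Its arguments: {"type":"object","properties":{"increments":{"type":"array","items":{"type":"array","items":{"type":"array","items":{"type":"number"}}}},"newtons":{"type":"number"}},"required":["increments"]}

```bash
mkdir -p pics; ls; python3 - <<'E'
from cell import manip, optics
import cv2,numpy as np
s=manip.read_state(); print({k:np.round(v,3).tolist() for k,v in s.items()})
for n in("top","side"):
    c=optics.camera(n); cv2.imwrite(f"pics/{n}0.png",cv2.resize(c["frame"][:,:,::-1],(800,600)))
    np.savez(f"{n}0.npz",**c); print(n,c["mtx"],c["distortion"],c["cam_to_world"])
E
```

```text
pics
{'clock': 0.0, 'joints': [1.177, 0.3, 1.522, 0.0, 1.321, -0.067], 'qd': [0.001, -0.002, -0.001, 0.001, -0.002, 0.0], 'effort': [0.0, -53.181, -35.274, 0.071, 0.024, -0.0], 'eef_pos': [176.543, 520.86, 404.096], 'eef_rot': [-3.14, -0.0, 2.815], 'wrist_force': [0.196, -0.028, -0.176], 'moment': [-0.03, 0.04, -0.006], 'finger_force': 0.0, 'finger_gap': 94.274}
top [[523.58644249   0.         279.67484479]
 [  0.         523.58644249 207.7898673 ]
 [  0.           0.           1.        ]] [-0.07999551  0.          0.          0.          0.        ] [[-1.16371261e-02 -9.83369225e-01  1.81244432e-01  3.66471515e+02]
 [-9.99903580e-01  1.28174884e-02  5.34261711e-03 -2.25166480e+01]
 [-7.57686365e-03 -1.81164783e-01 -9.83423567e-01  9.96917146e+02]
 [ 0.00000000e+00  0.00000000e+00  0.00000000e+00  1.00000000e+00]]
side [[470.07310572   0.         283.28370209]
 [  0.         470.07310572 207.08523491]
 [  0.           0.           1.        ]] [0.02447179 0.         0.         0.         0.        ] [[-9.45527932e-01 -1.80227091e-01  2.71099845e-01  2.99943897e+02]
 [-3.25274209e-01  4.89330641e-01 -8.09167605e-01  6.92951014e+02]
 [ 1.31764629e-02 -8.53272360e-01 -5.21299013e-01  5.00891317e+02]
 [ 0.00000000e+00  0.00000000e+00  0.00000000e+00  1.00000000e+00]]
```

View pics/top0.png

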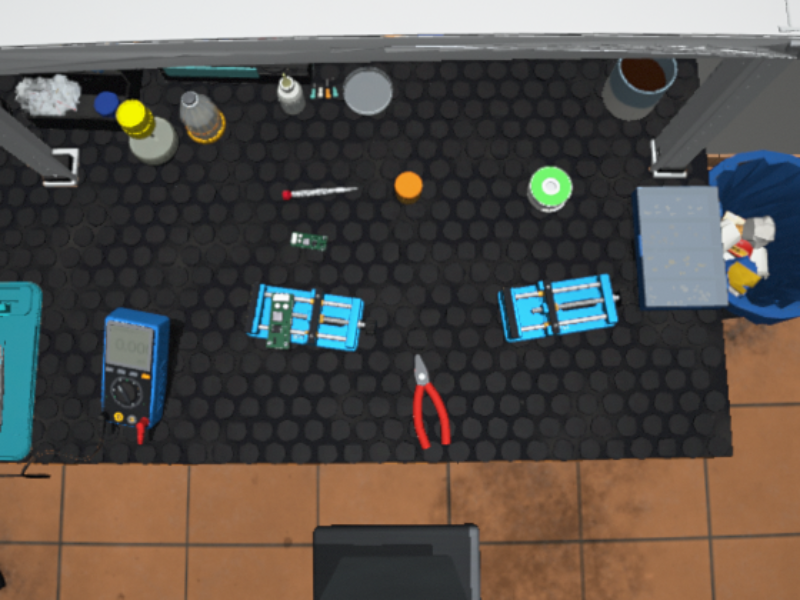

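View pics/side0.png

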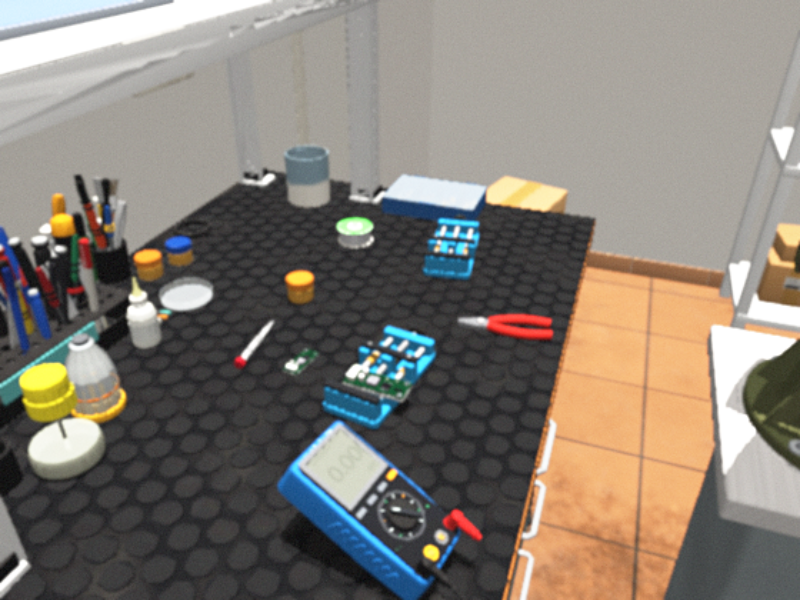

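The top view shows two candidates for the holder: the left one at (305,318), with a green board in it, and the empty one at (560,308). There are also two green boards, the large one at (280,320) between the jaws and a small decoy at (309,241). The left holder and the larger board fit the description, so I'll confirm with an enlarged crop.

```bash
python3 - <<'E'
import cv2,numpy as np
c=np.load("top0.npz"); f=c["frame"][190:255,168:262,::-1]
f=cv2.resize(f,None,fx=8,fy=8,interpolation=cv2.INTER_CUBIC)
for i in range(0,94,10): cv2.putText(f,str(168+i),(i*8,10),0,.4,(0,255,255),1);cv2.line(f,(i*8,12),(i*8,18),(0,255,255),1)
for i in range(0,65,10): cv2.putText(f,str(190+i),(0,i*8+4),0,.4,(0,255,255),1)
cv2.imwrite("pics/crop1.png",f)
E
```

```text
(no output)
```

View pics/crop1.png

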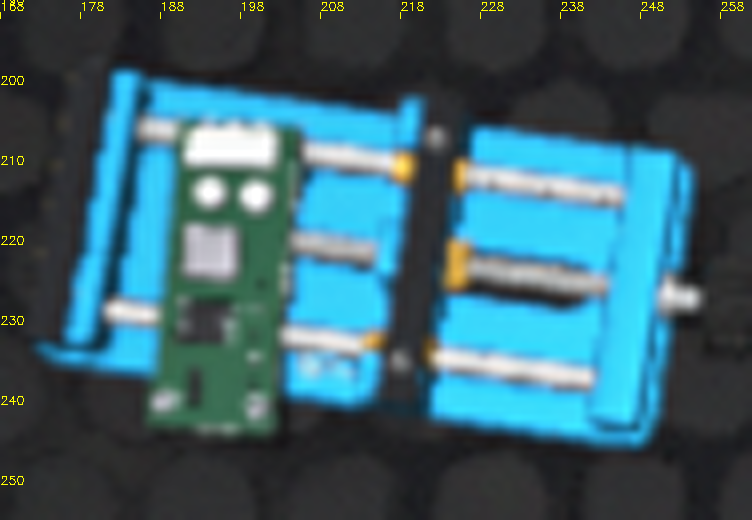

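```bash
cat > h.py <<'E'
import cv2,numpy as np
def world(c):
    h,w=c["range_z"].shape; u,v=np.meshgrid(np.arange(w),np.arange(h))
    p=cv2.undistortPoints(np.stack([u,v],-1).reshape(-1,1,2).astype(np.float64),c["mtx"],c["distortion"]).reshape(h,w,2)
    z=c["range_z"][...,None]; P=np.concatenate([p*z,z],-1)
    T=c["cam_to_world"]; return P@T[:3,:3].T+T[:3,3]
def at(c,uv,z):
    p=cv2.undistortPoints(np.array(uv,float).reshape(-1,1,2),c["mtx"],c["distortion"]).reshape(-1,2)
    T=c["cam_to_world"]; d=np.c_[p,np.ones(len(p))]@T[:3,:3].T; z=np.broadcast_to(z,len(p))
    return T[:3,3]+d*((z-T[2,3])/d[:,2])[:,None]
def proj(c,P):
    T=np.linalg.inv(c["cam_to_world"]); r=cv2.Rodrigues(T[:3,:3])[0]
    return cv2.projectPoints(np.array(P,float),r,T[:3,3],c["mtx"],c["distortion"])[0].reshape(-1,2)
E
python3 - <<'E'
from h import *
c=np.load("top0.npz"); W=world(c)
np.set_printoptions(linewidth=250)
print(W[198:246:3,170:258:3,2].round().astype(int))
# end block corners z=28, board corners z=26, in crop px/8+offset
o=lambda L:[(168+a/8-.5,190+b/8-.5) for a,b in L]
print("endblock",at(c,o([(628,147),(675,150),(638,424),(592,418)]),28).round(1))
print("board",at(c,o([(180,125),(299,130),(275,433),(150,425)]),26).round(1))
print("slide",at(c,o([(425,95),(470,100),(427,410),(382,405)]),38).round(1))
print("fixed",at(c,o([(75,68),(112,68),(68,348),(38,345)]),38).round(1))
E
```

```text
[[-1  2  0 37 -1  2  0  1  0 -2  1  1 -1  1  2  4 -1  1 -1  2  4  0 -1 -1 -1 -1  1 -1 -1  0]
 [ 6  3 -1 39 30 24 13  9 11  1  1  4  1 -1  1 -2  7  1  3 -1  2  1  1  3 -3  0 -1  1  0  2]
 [ 2 -2 38 39 33 23 12 25  7  9 12 10 11  9 11 12 32 38 37  1 -4  3  3  3  4  2 -3  3  2  2]
 [ 2  2 38 41 35 15 21 34 35 31 35 28 20 10  9 14 28 41 36 10 10 10  9  1 -1 -1  2  1  1  2]
 [ 2  0 36 35 34 11  9 28 27 28 32 26  9 20 22 19 21 36 38 20 12 10 13 12 11 12 27 26  3  0]
 [ 2 -4 38 34 33 10 10 25 37 29 33 28  9  8 10  8 11 37 19 11 19 18 21 19 22 20 32 27  1  1]
 [-1  4 40 34 31 11 10 26 26 30 29 28 13 11 14 10 40 40 10  9 13 11 10 11 10 27 26 26  0 -3]
 [ 3 39 42 32 24  9 27 31 32 30 26 26 25 25 20 32 38 42  9 13  7 11  9 13  9 27 30 24  2  1]
 [ 0 37 39 34 15  8 25 31 32 28 25 27  9 10 22 32 42 40 29 26 25  4  4 10 11 28 27  8  1 25]
 [ 3 38 39 35 13 11 28 27 28 27 28 26  9  9 10  9 40 40 29 -1  2 23 20 21 21 28 32 29 -2 29]
 [-2 40 39 34 23 20 25 32 30 25 28 24  8 15 10 10 41 34 14 15 10 10 -2 -2  9 29 26 23  0 28]
 [ 1 40 41 28 11  9 26 28 31 28 27 21 22 21 18 21 39  9 13 13 12 10 11 11 11 32 28  6  0 24]
 [ 2  1 12 10 12 10 29 29 24 24 25 12 10 11 20 39 43 23 21 23 19 18  7 10 23 28 28  0  0  3]
 [ 0  2 -1  3  0  5 28 31 26 29 25  8  9 12 33 35 38 21 14 14 13 16 18 20 27 28 27  2  1  1]
 [ 0 -1 -1 -1  0 -2 27 28 26 26 28  5  4 -1  7 25 31 13  8 11 12  8 10 12 28 30 14  6  4  0]
 [ 2 -2 -3  1  0  1  3 23 25 29 26  3  2 -2 -1  0  2  1  2  1 -4  5  8  9  8 18 11 -2  4  1]]
endblock [[545.7  46.2  28. ]
 [544.8  35.1  28. ]
 [480.1  43.9  28. ]
 [481.7  54.6  28. ]]
board [[552.8 152.6  26. ]
 [551.2 124.2  26. ]
 [479.2 128.9  26. ]
 [481.4 158.3  26. ]]
slide [[556.8  93.   38. ]
 [555.5  82.4  38. ]
 [482.8  91.9  38. ]
 [484.1 102.3  38. ]]
fixed [[564.4 175.5  38. ]
 [564.3 166.7  38. ]
 [498.2 175.5  38. ]
 [498.9 182.6  38. ]]
```

The crop confirms it. The large green board (corners at crop px (180,125), (299,130), (275,433) and (150,425)) lies in the left holder and overhangs the near (bottom) side. The sliding jaw is the black bar at crop x of about 425.

My estimates:

| Quantity | Estimate |
|---|---|
| Holder yaw | about -0.128 rad |
| Holder-aligned origin | x' = 503.7, s = 166 |
| Board centre | x = -9.8, y = 39.7 |
| Jaw back face | y = -13 |

I'll turn the tool to line up with the holder (tool x = -holder x, tool y = holder y), close the fingers and travel high.

>>> {"op": "step_arm", "data": {"increments": [[[0,0,-0.126,0,0,0,1],[0,0,-0.126,0,0,0,1],[0,0,0,-0.8,-0.8,0,1],[0,0,0,-0.8,-0.8,0,1],[0,0,0,-0.8,-0.8,0,1]]], "newtons": 10}}

```text
clock: 0.6
eef_pos: [259.9, 412.0, 404.3]
eef_rot: [-3.141, -0.0, 3.014]
wrist_force: [0.3, 1.1, -0.1]
finger_gap: 57.2
finger_force: 0.0
```

>>> {"op": "step_arm", "data": {"increments": [[[0,0,0,-0.8,-0.8,0,1],[0,0,0,-0.8,-0.8,0,1],[0,0,0,-0.8,-0.8,0,1],[0,0,0,-0.8,-0.8,0,1],[0,0,0,-0.8,-0.8,0,1]]]}}

```text
clock: 1.1
eef_pos: [398.2, 232.4, 404.6]
eef_rot: [-3.142, -0.0, 3.013]
wrist_force: [0.7, -0.0, 0.0]
finger_gap: 17.5
finger_force: 0.0
```

>>> {"op": "step_arm", "data": {"increments": [[[0,0,0,-0.5,-0.8,0,1],[0,0,0,0,-0.5,0.5,1],[0,0,0,0,0,0.8,1],[0,0,0,0,0,0,1],[0,0,0,0,0,0,1]]]}}

```text
clock: 1.6
eef_pos: [410.8, 180.2, 353.2]
eef_rot: [-3.141, -0.001, 3.013]
wrist_force: [0.9, -0.3, 0.1]
finger_gap: 0.8
finger_force: 0.0
```

```bash
cat >> h.py <<'E'
th=-0.128; A=np.array([[np.cos(th),np.sin(th)],[-np.sin(th),np.cos(th)]]); O=np.array([503.7,166.])
def hold(P): return np.asarray(P)[...,:2]@A.T-O   # world -> holder xy
def tool():
    from cell import manip
    s=manip.read_state(); p=s["eef_pos"]; print("t",s["clock"],"hold xy",hold(p).round(1),"tip z",round(p[2]-199,1),"rot",np.round(s["eef_rot"],3),"want yaw",round(np.pi+th,3),"F",np.round(A@s["wrist_force"][:2],1),round(s["wrist_force"][2],1),"gap",round(s["finger_gap"],1),"j",np.round(s["joints"],2))
E
python3 -c "
from h import *
tool()"
```

```text
t 1.6 hold xy [-119.2   65.2] tip z 154.2 rot [-3.141e+00 -1.000e-03  3.013e+00] want yaw 3.014 F [ 0.9 -0.2] 0.1 gap 0.8 j [ 0.33  0.13  1.86  0.    1.16 -1.11]
```

>>> {"op": "step_arm", "data": {"increments": [[[0,0,0,-0.6,-0.65,0,1],[0,0,0,-0.6,0,0.5,1],[0,0,0,0,0,1,1],[0,0,0,0,0,1,1],[0,0,0,0,0,0,1]]]}}

```text
clock: 2.1
eef_pos: [454.4, 148.3, 250.1]
eef_rot: [-3.139, -0.006, 3.013]
wrist_force: [0.7, 0.2, 0.6]
finger_gap: 0.3
finger_force: 0.0
```

```bash
cat >> h.py <<'E'
def crop(name,out,u0,v0,w,h,k):
    from cell import optics
    c=optics.camera(name); np.savez(out+".npz",**c)
    f=cv2.resize(c["frame"][v0:v0+h,u0:u0+w,::-1],None,fx=k,fy=k,interpolation=cv2.INTER_CUBIC)
    for i in range(0,w,10): cv2.putText(f,str(u0+i),(i*k,10),0,.4,(0,255,255),1)
    for i in range(10,h,10): cv2.putText(f,str(v0+i),(0,i*k+4),0,.4,(0,255,255),1)
    cv2.imwrite(f"pics/{out}.png",f)
E
python3 -c "
from h import *
tool(); crop('side','side1',210,190,130,100,6)"
```

```text
t 2.1 hold xy [-71.9  39.1] tip z 51.1 rot [-3.139 -0.006  3.013] want yaw 3.014 F [0.7 0.3] 0.6 gap 0.3 j [ 0.24  0.34  1.87  0.    0.94 -1.2 ]
```

View pics/side1.png

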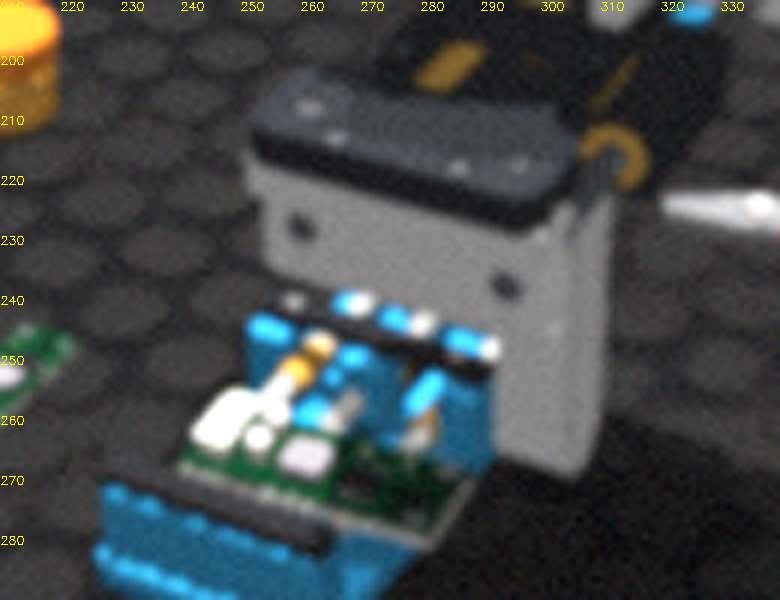

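The side crop shows the closed gripper standing over the near side of the holder, with its lowest tip at about (303,268) and the board's near end at about (281,281)–(288,268). I'll get the shape of the grey part from depth.

```bash
python3 - <<'E'
from h import *
np.set_printoptions(linewidth=200,suppress=True)
c=np.load("side1.npz"); W=world(c); 
for u,v in [(255,205),(290,215),(257,225),(270,225),(285,232),(295,240),(295,260),(303,230),(303,245),(303,262),(308,250),(300,266)]:
    m=np.median(W[v-1:v+2,u-1:u+2].reshape(-1,3),0); print(u,v,hold(m).round(0),m[2].round(0))
E
```

```text
255 205 [ 118. -158.] 1.0
290 215 [-89. 116.] 191.0
257 225 [-44. 120.] 165.0
270 225 [-66. 126.] 175.0
285 232 [-85. 120.] 167.0
295 240 [-99. 120.] 160.0
295 260 [-69.  51.] 69.0
303 230 [-107.  116.] 174.0
303 245 [-83.  52.] 102.0
303 262 [-82.  51.] 70.0
308 250 [-83.  36.] 82.0
300 266 [-77.  52.] 62.0
```

>>> {"op": "step_arm", "data": {"increments": [[[0,0,0,0,0,0.45,1],[0,0,0,0,0,0.4,1],[0,0,0,-0.2,0,0,1],[0,0,0,-0.1,0,0,1],[0,0,0,-0.05,0,0,1]]]}}

```text
clock: 2.65
eef_pos: [469.9, 146.4, 220.7]
eef_rot: [3.141, 0.003, 3.013]
wrist_force: [-1.4, 0.5, 0.0]
finger_gap: 0.9
finger_force: 0.3
```

>>> {"op": "step_arm", "data": {"increments": [[[0,0,0,-0.05,0,0,1],[0,0,0,-0.05,0,0,1],[0,0,0,-0.05,0,0,1],[0,0,0,0,0,0,1],[0,0,0,0,0,0,1]]]}}

```text
clock: 3.15
eef_pos: [474.8, 145.4, 218.6]
eef_rot: [-3.142, -0.0, 3.013]
wrist_force: [0.2, 0.4, 0.8]
finger_gap: 0.2
finger_force: 0.0
```

```bash
python3 -c "
from h import *
tool(); crop('side','side2',215,220,110,75,7)"
```

```text
t 3.15 hold xy [-51.4  38.8] tip z 19.6 rot [-3.142 -0.     3.013] want yaw 3.014 F [0.1 0.4] 0.8 gap 0.2 j [ 0.22  0.43  1.83 -0.    0.88 -1.22]
```

View pics/side2.png

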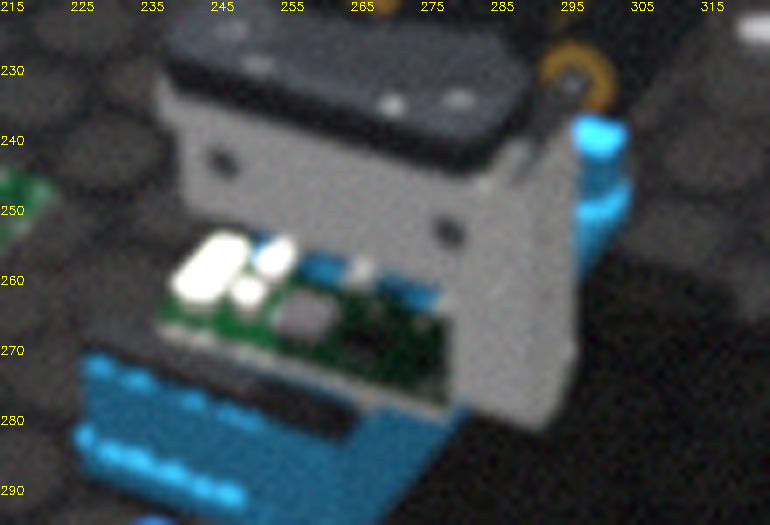

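The finger now meets the board's near end at about (279,278), and the board has moved a little. I'll measure.

```bash
python3 - <<'E'
from h import *
a=np.load("side1.npz"); b=np.load("side2.npz")
print(hold(at(a,[(210+178/6-.5,190+466/6-.5),(210+425/6-.5,190+546/6-.5),(210+478/6-.5,190+475/6-.5)],26)).round(1))
print(hold(at(b,[(215+158/7-.5,220+328/7-.5),(215+445/7-.5,220+408/7-.5)],26)).round(1))
# fixed jaw top ends in side view predicted
print(proj(b,[[*( (np.array(q)+O)@A),38] for q in [(-34,67),(34,67),(-34,86)]]).round(1))
E
```

```text
[[ 25.2  57.8]
 [-47.9  56.8]
 [-47.5  24.6]]
[[ 29.3  57.5]
 [-41.9  52.6]]
[[269.3 275.6]
 [231.1 262.9]
 [263.3 282.9]]
```

>>> {"op": "step_arm", "data": {"increments": [[[0,0,0,-0.04,0,0.03,1],[0,0,0,-0.04,0,0,1],[0,0,0,-0.04,0,0,1],[0,0,0,0,0,0,1],[0,0,0,0,0,0,1]]]}}

```text
clock: 3.7
eef_pos: [479.6, 144.8, 217.4]
eef_rot: [-3.142, 0.0, 3.013]
wrist_force: [0.2, -0.9, 0.3]
finger_gap: 0.8
finger_force: 0.0
```

```bash
python3 -c "
from h import *
tool()"
```

```text
t 3.7 hold xy [-46.5  38.8] tip z 18.4 rot [-3.142  0.     3.013] want yaw 3.014 F [ 0.3 -0.9] 0.3 gap 0.8 j [ 0.22  0.44  1.82 -0.    0.88 -1.22]
```

>>> {"op": "step_arm", "data": {"increments": [[[0,0,0,0.1,0,0,1],[0,0,0,0.5,0,0,1],[0,0,0,1,0,-0.2,1],[0,0,0,1,0,-0.5,1],[0,0,0,0.8,0,0,1]]]}}

```text
clock: 4.2
eef_pos: [342.9, 162.4, 246.7]
eef_rot: [3.141, 0.002, 3.013]
wrist_force: [0.7, 0.6, -0.2]
finger_gap: 0.6
finger_force: 0.0
```

```bash
python3 -c "
from h import *
tool(); crop('top','top2',168,190,94,65,8)"
```

```text
t 4.2 hold xy [-184.3   38.8] tip z 47.7 rot [3.141e+00 2.000e-03 3.013e+00] want yaw 3.014 F [0.6 0.7] -0.2 gap 0.6 j [ 0.35  0.15  2.13  0.    0.86 -1.1 ]
```

View pics/top2.png

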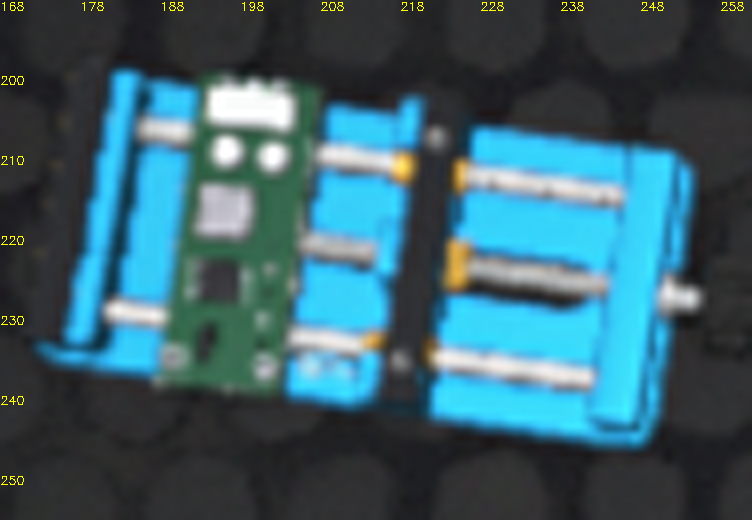

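The board now sits squarer and almost fully in: near edge at crop px (158,382)–(285,393), far edge at about (200,72)–(322,86). I'll measure it against the jaws.

```bash
python3 - <<'E'
from h import *
c=np.load("top2.npz")
o=lambda L:[(168+a/8-.5,190+b/8-.5) for a,b in L]
print("board",hold(at(c,o([(200,72),(322,86),(287,394),(158,382)]),26)).round(1))
print("slide",hold(at(c,o([(425,95),(470,100),(427,410),(382,405)]),38)).round(1))
print("blue lips",hold(at(c,o([(405,95),(140,75)]),33)).round(1))
print("base",hold(at(c,o([(470,127),(430,412)]),10)).round(1))
I=c["frame"].astype(int); W=world(c)
# height/green masks: board extent along x via green + plate height
m=(I[...,1]>I[...,2]+15)&(I[...,1]>I[...,0]+15); m[:190]=0;m[255:]=0;m[:,:168]=0;m[:,262:]=0
v,u=np.nonzero(m); h=hold(at(c,np.c_[u,v],26)); print(len(u),h.min(0),h.max(0)); r=cv2.minAreaRect(h.astype(np.float32)); print(r)
c=np.load("top0.npz");I=c["frame"].astype(int);m=(I[...,1]>I[...,2]+15)&(I[...,1]>I[...,0]+15); m[:190]=0;m[255:]=0;m[:,:168]=0;m[:,262:]=0
v,u=np.nonzero(m); print(cv2.minAreaRect(hold(at(c,np.c_[u,v],26)).astype(np.float32)))
E
```

```text
board [[ 38.3  53. ]
 [ 38.2  23.6]
 [-35.4  21.5]
 [-36.2  52.1]]
slide [[ 36.7  -2.7]
 [ 36.7 -13.3]
 [-36.6 -13.2]
 [-36.7  -2.7]]
blue lips [[37.1  2.7]
 [34.7 65.6]]
base [[ 35.3 -10.5]
 [-34.  -10.3]]
309 [-35.32150042  24.27230031] [36.64604181 51.8442883 ]
((0.6516532897949219, 37.75190734863281), (71.67739868164062, 27.63199234008789), 0.6808120012283325)
((-10.412677764892578, 39.96946716308594), (69.36279296875, 27.45468521118164), 2.9272115230560303)
```

The board centre is within about 0.5 mm of level. Next I'll go high over to behind the sliding jaw, to holder (0,-31).

>>> {"op": "step_arm", "data": {"increments": [[[0,0,0,0,-0.35,-0.9,1],[0,0,0,-0.8,-0.7,-0.2,1],[0,0,0,-1,-0.7,0,1],[0,0,0,-1,0,0,1],[0,0,0,-1,0,0,1]]]}}

```text
clock: 4.75
eef_pos: [487.7, 72.2, 289.6]
eef_rot: [3.141, 0.001, 3.011]
wrist_force: [0.3, 0.6, 0.4]
finger_gap: 0.5
finger_force: 0.0
```

>>> {"op": "step_arm", "data": {"increments": [[[0,0,0,-0.7,0,0,1],[0,0,0,0,0,0,1],[0,0,0,0,0,0,1]]]}}

```text
clock: 5.05
eef_pos: [513.7, 69.8, 288.9]
eef_rot: [-3.141, -0.001, 3.013]
wrist_force: [-0.0, 0.2, -0.6]
finger_gap: -0.1
finger_force: 0.0
```

```bash
python3 -c "
from h import *
tool()"
```

```text
t 5.05 hold xy [ -3.1 -31.2] tip z 89.9 rot [-3.141e+00 -1.000e-03  3.013e+00] want yaw 3.014 F [-0.1  0.2] -0.6 gap -0.1 j [ 0.06  0.36  1.73  0.    1.05 -1.38]
```

>>> {"op": "step_arm", "data": {"increments": [[[0,0,0,-0.08,0,0.7,1],[0,0,0,0,0,0.6,1],[0,0,0,0,0,0.2,1],[0,0,0,0,0,0,1],[0,0,0,0,0,0,1]]]}}

```text
clock: 5.55
eef_pos: [517.3, 69.5, 230.5]
eef_rot: [3.141, 0.001, 3.013]
wrist_force: [0.3, 0.4, -0.1]
finger_gap: 0.3
finger_force: 0.0
```

```bash
python3 -c "
from h import *
tool(); crop('side','side3',215,200,110,85,7)"
```

```text
t 5.55 hold xy [  0.5 -31. ] tip z 31.5 rot [3.141e+00 1.000e-03 3.013e+00] want yaw 3.014 F [0.2 0.4] -0.1 gap 0.3 j [ 0.06  0.45  1.76 -0.    0.93 -1.38]
```

View pics/side3.png

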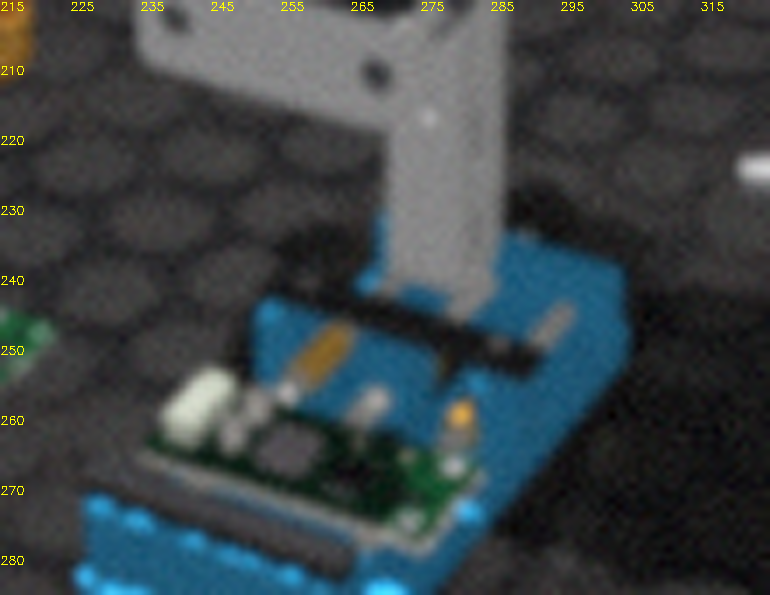

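The finger stands behind the sliding jaw, roughly centred, with its tip at about (275,241) and nothing else in the way. I'll push gently in +y.

>>> {"op": "step_arm", "data": {"increments": [[[0,0,0,0,0.05,0.05,1],[0,0,0,0,0.06,0,1],[0,0,0,0,0.08,0,1],[0,0,0,0,0.08,0,1],[0,0,0,0,0.08,0,1]]]}}

```text
clock: 6.1
eef_pos: [519.3, 83.5, 227.6]
eef_rot: [-3.142, 0.0, 3.013]
wrist_force: [0.7, -1.9, 1.2]
finger_gap: 0.3
finger_force: 0.8
```

>>> {"op": "step_arm", "data": {"increments": [[[0,0,0,0,0.08,0,1],[0,0,0,0,0.08,0,1],[0,0,0,0,0.08,0,1],[0,0,0,0,0.05,0,1],[0,0,0,0,0.05,0,1]]]}}

```text
clock: 6.6
eef_pos: [521.0, 96.9, 227.4]
eef_rot: [-3.142, 0.0, 3.013]
wrist_force: [1.1, -2.4, 0.5]
finger_gap: 0.8
finger_force: 0.9
```

```bash
python3 -c "
from h import *
tool()"
```

```text
t 6.6 hold xy [ 0.6 -3.4] tip z 28.4 rot [-3.142  0.     3.013] want yaw 3.014 F [ 1.4 -2.3] 0.5 gap 0.8 j [ 0.11  0.47  1.74 -0.    0.93 -1.33]
```

>>> {"op": "step_arm", "data": {"increments": [[[0,0,0,0,0.05,0,1],[0,0,0,0,0.05,0,1],[0,0,0,0,0.04,0,1],[0,0,0,0,0.04,0,1],[0,0,0,0,0.03,0,1]]]}}

```text
clock: 7.1
eef_pos: [522.0, 105.2, 227.4]
eef_rot: [-3.142, -0.0, 3.013]
wrist_force: [1.8, -1.0, -0.2]
finger_gap: 0.5
finger_force: 0.9
```

```bash
python3 -c "
from h import *
tool()"
```

```text
t 7.1 hold xy [0.6 4.9] tip z 28.4 rot [-3.142 -0.     3.013] want yaw 3.014 F [ 1.9 -0.8] -0.2 gap 0.5 j [ 0.13  0.48  1.73  0.    0.93 -1.31]
```

>>> {"op": "step_arm", "data": {"increments": [[[0,0,0,0,0.025,0,1],[0,0,0,0,0.025,0,1],[0,0,0,0,0.02,0,1]]]}}

```text
clock: 7.4
eef_pos: [522.3, 107.9, 227.5]
eef_rot: [-3.142, -0.0, 3.013]
wrist_force: [1.2, -1.3, 0.5]
finger_gap: 0.6
finger_force: 0.9
```

>>> {"op": "step_arm", "data": {"increments": [[[0,0,0,0,0.02,0,1],[0,0,0,0,0.02,0,1]]]}}

```text
clock: 7.6
eef_pos: [522.5, 109.0, 227.4]
eef_rot: [-3.14, -0.0, 3.013]
wrist_force: [0.2, -11.9, 0.4]
finger_gap: 0.4
finger_force: 5.5
```

```bash
python3 -c "
from h import *
tool(); crop('side','side4',215,200,110,85,7)"
```

```text
t 7.6 hold xy [0.6 8.8] tip z 28.4 rot [-3.14  -0.     3.013] want yaw 3.014 F [  1.7 -11.8] 0.4 gap 0.4 j [ 0.14  0.48  1.72 -0.    0.94 -1.3 ]
```

View pics/side4.png

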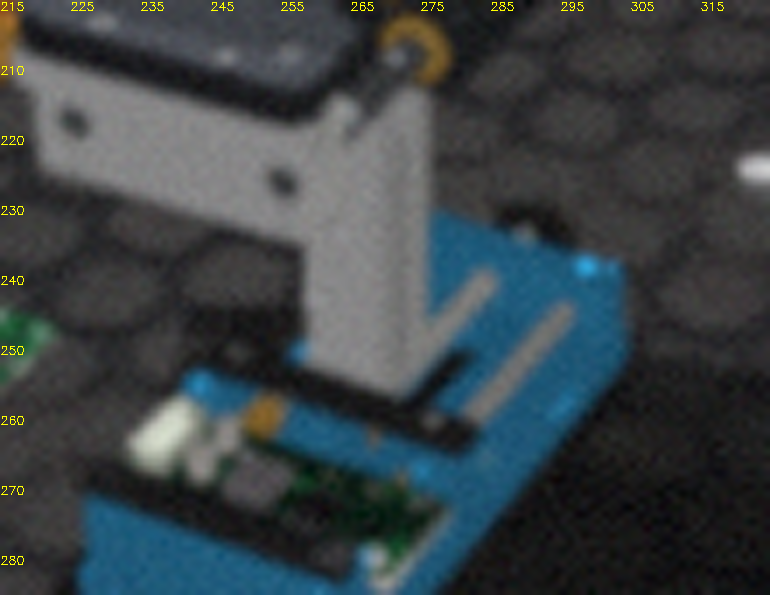

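The jaw came to a stop at 12 N, at the expected opening of about 0.020. The board lies between the jaws, flush against both. I'll back off, lift, retreat and check from above.

>>> {"op": "step_arm", "data": {"increments": [[[0,0,0,0,-0.1,0,1],[0,0,0,0,-0.3,-0.1,1],[0,0,0,0,0,-0.9,1],[0,0,0,0,0,-1,1],[0,0,0,0.9,0,-0.5,1]]]}}

```text
clock: 8.15
eef_pos: [486.1, 97.3, 330.7]
eef_rot: [3.14, 0.005, 3.011]
wrist_force: [0.6, 1.4, 0.7]
finger_gap: 0.1
finger_force: 0.0
```

>>> {"op": "step_arm", "data": {"increments": [[[0,0,0,1,0,0,1],[0,0,0,1,0,0,1],[0,0,0,1,0,0,1],[0,0,0,0.8,0,0,1],[0,0,0,0,0,0,1]]]}}

```text
clock: 8.65
eef_pos: [331.4, 117.5, 327.6]
eef_rot: [3.141, -0.0, 3.014]
wrist_force: [0.6, 0.6, 0.5]
finger_gap: 0.3
finger_force: 0.0
```

```bash
python3 -c "
from h import *
tool(); crop('top','top3',168,190,94,65,8)"
```

```text
t 8.65 hold xy [-190.    -7.1] tip z 128.6 rot [ 3.141 -0.     3.014] want yaw 3.014 F [0.5 0.7] 0.5 gap 0.3 j [ 0.24 -0.06  2.12  0.    1.08 -1.21]
```

View pics/top3.png

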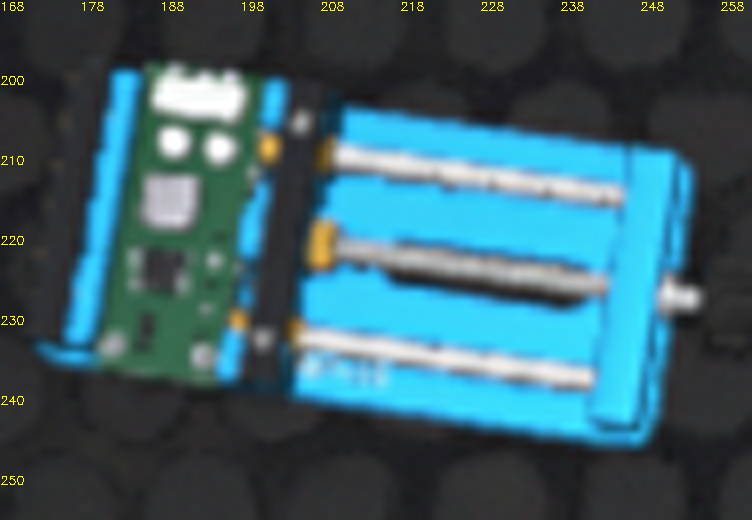

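The board is nipped between both jaws. Its near edge runs (97,369)–(220,383) and its far edge (145,65)–(262,78), and both are about level with the jaw ends. One last measurement.

```bash
python3 - <<'E'
from h import *
o=lambda L:[(168+a/8-.5,190+b/8-.5) for a,b in L]
c=np.load("top3.npz")
print("board",hold(at(c,o([(145,65),(262,78),(220,384),(97,370)]),26)).round(1))
print("jaw lip",hold(at(c,o([(275,79),(230,381)]),33)).round(1),"fixed lip",hold(at(c,o([(125,70),(80,345)]),33)).round(1))
print("slide top",hold(at(c,o([(310,79),(268,392)]),38)).round(1))
for n in ("top2","top3"):
    c=np.load(n+".npz");I=c["frame"].astype(int);m=(I[...,1]>I[...,2]+15)&(I[...,1]>I[...,0]+15); m[:190]=0;m[255:]=0;m[:,:168]=0;m[:,262:]=0
    v,u=np.nonzero(m); print(cv2.minAreaRect(hold(at(c,np.c_[u,v],26)).astype(np.float32)))
E
```

```text
board [[ 38.5  66.3]
 [ 38.5  38.1]
 [-34.9  37.5]
 [-35.1  66.8]]
jaw lip [[ 37.4  33.7]
 [-34.7  34. ]] fixed lip [[ 35.5  69.4]
 [-30.4  70.1]]
slide top [[ 37.4  24.6]
 [-36.7  23.9]]
((0.6516532897949219, 37.75190734863281), (71.67739868164062, 27.63199234008789), 0.6808120012283325)
((1.77294921875, 51.512596130371094), (27.529987335205078, 72.44218444824219), 88.5965347290039)
```

```bash
python3 -c "
from cell import workorder
print(workorder.sign_off())"
```

```text
the job is handed in; nothing more can be done
None
```

The job is handed in: I pushed the board in until its ends were level with the jaw ends, to about 1 mm as measured from the top camera. I then pushed the sliding jaw up with about 12 N until the board was nipped, and the arm finished clear of everything in about 9 s of the 45 s.

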